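Set the gap of a bench pump with its knurled wheel

TASK

Set the peristaltic bench pump for its next tubing: with a fingertip on top of the knurled wheel, roll the wheel until the sliding shoe has closed in on the rollers so far that the index line on the shoe's arm runs into the line on the gauge tab. Then push the clear guard fully down over the rotor. Only touch and push: grip and lift nothing, and leave the pump and the things around it where they stand.

Things in the scene. Friction and masses are not known exactly. Their poses are not given: they have to be found in the camera images.
- pump: Peristaltic bench pump: white box 140 (x) x 220 (y) mm, 68 mm high to its metal deck, loose on rubber feet, about 3.5 kg. Origin: centre of its underside; x from the control face (front) to the back, y to its left, z up. On the deck from right (-y) to left: guard hinge, six-roller rotor (radius 30, axis upright at y = -50 mm, 98 mm high), grey concave sliding shoe, knurled wheel (axis along y).
- wheel_top (a point): Topmost point of the knurled black adjuster wheel (diameter 52, width 15 mm, axis along pump y at y = 72 mm); fixed to the pump, 106 mm above the worktop. The wheel stands 18 mm proud of the two metal cheeks beside it (88 mm high). It turns stiffly (1.5 N at the rim) and stays where it is left. A fingertip has room for strokes of about 30 mm along pump x.
- wheel (a joint): Turn of the knurled wheel, rad, 0 to 7.2; grows as its top rolls towards the pump's back (+x). Each radian drives the shoe 2.5 mm towards the rotor (-y of the pump), so 10.4 mm of rim gives about 1 mm; rolling the top towards the front opens the gap again.
- index_line (a point): Black index line, 1.5 mm wide, along x on the small steel arm at the front of the sliding shoe, 78 mm above the worktop; this point is the line's front end. It moves with the shoe along the pump's y.
- gauge_mark (a point): White line, 1.5 mm wide, along x on the dark steel gauge tab (12 mm wide, with a small slotted screw) clamped on a guide at the front of the deck; this point is the line's rear end, 1.5 mm in front of the index line's path. The gap is right when index_line and gauge_mark have the same y in the pump's frame.
- guard (a joint): Angle of the clear guard, rad: 0 shut (level over rotor and shoe), up to 1.5 open (nearly upright). A plate 112 mm (along x) x 140 mm, 4 mm thick, hinged along x at pump y = -101 mm, 103 mm above the worktop. A stiff hinge holds it at any angle; about 1 N at its free edge pushes it down.
- guard_edge (a point): Middle of the guard's free edge, on its outer face (the upper face when shut), 140 mm from the hinge line; a grey lip sticks out 10 mm farther. Open, it stands up to 255 mm above the worktop: pass above or beside it. With the guard shut it is at y = +39 mm in the pump's frame, 107 mm above the worktop.
- label_tape_c (a point): Bystander: roll of white label tape lying flat, 60 mm across, 19 mm high; its centre.
- bottle_amber_c (a point): Bystander: small brown bottle with a black cap, 30 mm across, 66 mm high; its centre.
- bottle_red_c (a point): Bystander: brown bottle with a red cap, 40 mm across, 82 mm high; its centre.
- marker_pen_c (a point): Bystander: marker pen lying in front of the pump, 118 mm long, 17 mm thick; its centre.

How it is judged:
By the outcome, as a careful person would: the job done as asked, in the order asked, and still so for the second after the job is handed in, with the robot touching nothing.
It also fails if it takes over 72 s, if anything falls off the work surface, if the arm or the gripper's body presses on something with over 40 N, if the wrist force passes 120 N, or if a joint passes its speed limit or range.

ROBOT

A 6-joint arm with a two-finger parallel gripper is mounted at the origin on a cart in front of the work surface, level with it; the furniture and walls round the work are solid. World frame = base frame: x ahead of the robot, y to its left, z up, the work surface at z = 0. Lengths are in mm, angles in rad, forces in N, time in s.
With the tool pointing down it reaches from about 275 to 750 mm from the base axis. Payload 10.2 kg.
Tool frame: the origin (TCP) lies at the very end of the fingers, on their centre line; the grasp point (between the pads) lies 19 mm behind it (ctrl.pinch_z is the distance from the TCP to the grasp point, in mm); y points along the fingers, z is the direction in which the jaws open and shut, and the axes are right-handed (so a half turn about y gives the same grasp; the last joint's range is limited). The gripper opens to 85 mm and grips with 20 to 120 N. Pads are 22 mm wide; open, the fingers measure 114 mm over their backs; the gripper's body (76 mm by 85 mm) begins 54 mm behind the grasp point. The pads swing forward as they close: fully open they stand 13 mm farther back than shut.
Start: joints at [0.971, 0.313, 1.498, -0, 1.331, -0.223], TCP at [193.185, 488.171, 231.294] pointing down, gripper open.
Joint ranges: [-2.94, 2.94], [-0.97, 2.17], [0.19, 2.56], [-1.23, 4.37], [0.02, 3.11], [-2.88, 2.88]. Speed limits (rad/s): [2.39, 2.39, 3.01, 3.14, 3.14, 3.14].

INTERFACE

Orientations are given as a unit quaternion [w, x, y, z].
In Python, from rig import sense, eyes, ctrl gives the robot as it stands. The module is installed in compiled form; this text tells all that it offers.
- The arm moves only by the shell command python3 -m handwheel 'ROWS' [FORCE]. ROWS is JSON, a list of rows, each an object of numbers: "grip": the finger opening in mm, from 0 to 85.4; "tx", "ty", "tz": the shift along the tool's x, y, z in mm; "wx", "wy", "wz": the turn, a rotation vector about the tool's x, y, z in rad. In form: [{"grip": .., "tx": .., "ty": .., "tz": .., "wx": .., "wy": .., "wz": ..}, ...]. A call has 1 to 10 rows; each row shifts and turns the commanded pose from where the row before left it, along the tool's axes as they then stand; what a row does not reach is not made up. A row lasts 1/12 s, in which the tool goes at most 41.7 mm and 7.16 degrees, less where a joint would pass 70% of its speed; a pose out of reach is approached as far as the arm can. A call is refused whole if a number of a shift passes 41.7 or a number of a turn 0.125, either way. A call with a gripper value outside its range is refused whole. The fingers move at their own pace and stop on an object; FORCE is the grip in N (left out, the last holds). Time passes only in rows, so rows that do not move let the fingers close. It gives the time, the measured TCP pose, the force and the opening at its end, in the units of the state.
- sense(): the state, without advancing time (a new reading comes with each control period).
- eyes.capture(name): name is "scene" or "top" or "wrist"; returns a dict with "pixels" (384x512x3 uint8, red, green, blue), "mtx" (3x3 intrinsics, pixels), "R" (3x3) and "t" (3): a world point X has camera coordinates R X + t. Camera axes: x right, y down, z forward; pixel columns grow to the right and rows downward; lengths in mm; the calibration is good to about 2 mm. A picture is of the moment at which its call begins. There is no depth.
- ctrl.finish_job(): hands the job in, once; it reports no verdict.
The state is a dict: "time_s": time; "joints": joint angles; "dq": joint speeds; "tau": joint torques, N m; "eef_pos": TCP position; "ee_rot": TCP orientation; "force": force on the tool from outside, world axes, zero at the start; "wrist_torque": the same for the moment, N m; "grip_width": opening from 0.0 (shut) to 1.0 (fully open).
Only numpy, scipy, OpenCV 4.12 (cv2) and the standard library are available. Lean on these libraries where they do the work, as an engineer would, in place of code of your own. Each camera call takes 0.05 s, during which the arm holds its last target.

## Working session

There is one attempt and no reset: what is moved stays moved. The work goes in short steps, Python scripts to look and compute and a shell command to move; the robot and the scene stay as the last step left them, time stands still between calls to the robot, and variables do not carry over. Pictures are saved under pics/ and viewed, and the job is handed in when it is done.

```bash
mkdir -p pics; python3 - <<'E'
from rig import sense,eyes,ctrl
import cv2
s=sense();print(s)
for n in("scene","top","wrist"):
    c=eyes.capture(n);cv2.imwrite(f"pics/a_{n}.png",c["pixels"][:,:,::-1]);print(n,c["mtx"].tolist(),c["R"].tolist(),c["t"].tolist())
E
```

```text
{'time_s': 0.0, 'joints': array([ 9.70589843e-01,  3.13447631e-01,  1.49842492e+00,  2.76315226e-05,
        1.33099322e+00, -2.23390229e-01]), 'dq': array([0.00114454, 0.00062038, 0.00092064, 0.00049412, 0.00034427,
       0.00147147]), 'tau': array([ 6.33785821e-04, -4.12259102e+01, -2.59737897e+01, -1.52649791e-04,
        4.10235618e-03,  1.26482138e-05]), 'eef_pos': array([193.03568109, 487.9555254 , 230.74086294]), 'ee_rot': array([-0.69418429,  0.69500167, -0.13262898,  0.13225127]), 'force': array([ 0.07831289,  0.06317631, -0.98002364]), 'wrist_torque': array([-0.02768389,  0.00928236, -0.00250534]), 'grip_width': 1.000314021043655}
scene [[403.86002627835865, 0.0, 255.47623316662515], [0.0, 403.86002627835865, 191.97246966121344], [0.0, 0.0, 1.0]] [[-0.8888943225632492, -0.45793113823788123, -0.012882389024599612], [-0.3255764949285059, 0.651262708968846, -0.6854610345283156], [0.32228377133341846, -0.6051082188656165, -0.7279953394056795]] [466.5406173125214, 219.64858635505843, 778.7928354616618]
top [[430.88714762636187, 0.0, 253.25856633888228], [0.0, 430.88714762636187, 191.42734303259851], [0.0, 0.0, 1.0]] [[0.006909720292552523, -0.9996179538039093, -0.0267619543076355], [-0.9942829948151304, -0.00401621283350151, -0.10670143511655135], [0.10655318853480775, 0.02734623314757082, -0.9939308836864383]] [43.87374489424351, 543.969692762257, 935.9937260105137]
wrist [[277.50760071361026, 0.0, 255.46110690535133], [0.0, 277.50760071361026, 194.6863823755465], [0.0, 0.0, 1.0]] [[0.367187281932544, 0.9301460493811238, -0.0013515944955601337], [0.8824955912627367, -0.34791677490403616, 0.3164734572475371], [0.29389629359490904, -0.11739780475402503, -0.9486004027250423]] [-524.5652468012331, -41.79290877808065, 380.63467025831375]
```

View pics/a_scene.png

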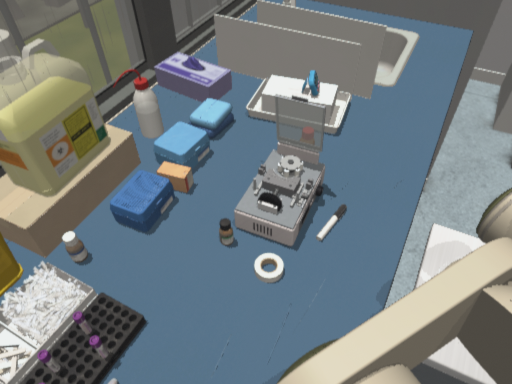

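View pics/a_top.png

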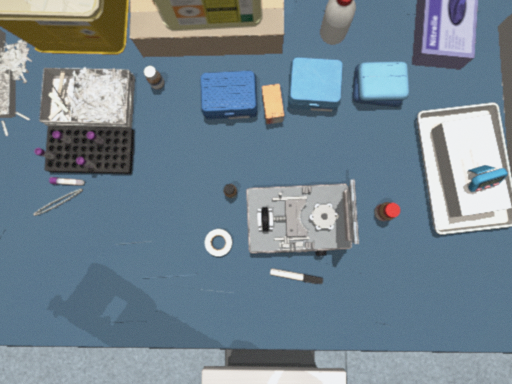

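View pics/a_wrist.png

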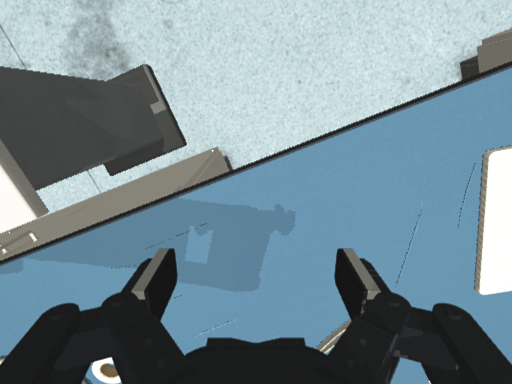

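The scene camera shows the pump at about (282,195) with its guard upright at (300,120). In the top view the deck spans (247..355, 185..255), with the wheel at (265,219), the rotor at (323,216) and the upright guard at x≈353. I'll enlarge this area next.

```bash
python3 - <<'E'
import cv2
a=cv2.imread("pics/a_top.png")[170:290,210:410];cv2.imwrite("pics/b_top.png",cv2.resize(a,None,fx=4,fy=4,interpolation=cv2.INTER_CUBIC))
a=cv2.imread("pics/a_scene.png")[80:250,220:360];cv2.imwrite("pics/b_scene.png",cv2.resize(a,None,fx=3.5,fy=3.5,interpolation=cv2.INTER_CUBIC))
E
```

```text
(no output)
```

View pics/b_top.png

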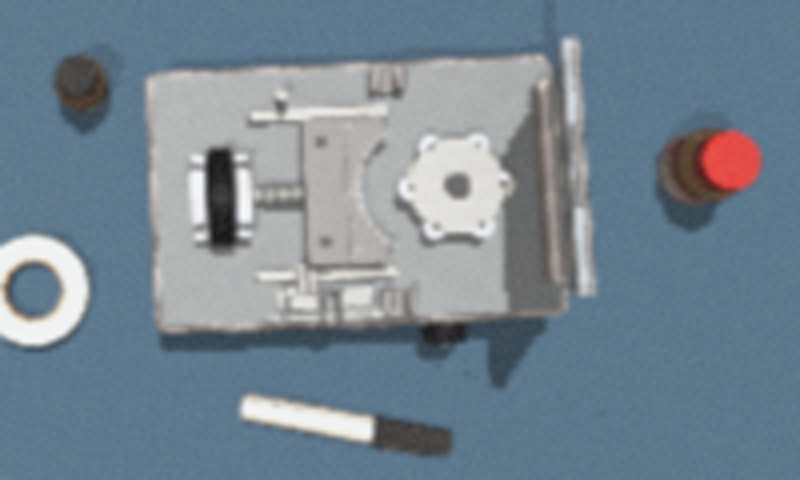

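View pics/b_scene.png

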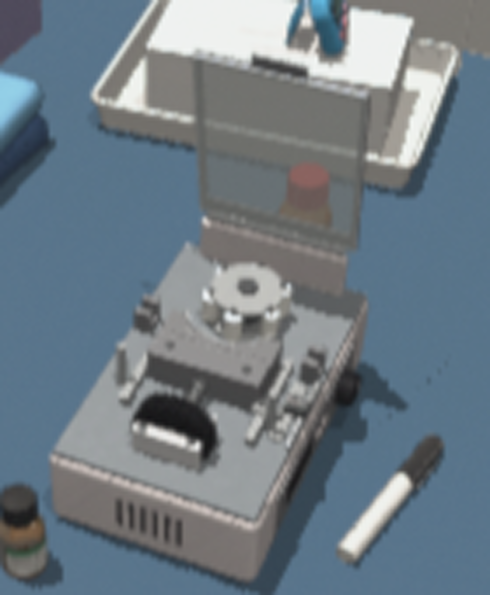

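```bash
cat > h.py <<'E'
import numpy as np
def ray(c,u,v,z):
    R=np.array(c["R"]);t=np.array(c["t"]);K=np.array(c["mtx"])
    d=R.T@np.linalg.inv(K)@[u,v,1];o=-R.T@t
    return o+d*(z-o[2])/d[2]
def proj(c,X):
    p=np.array(c["mtx"])@(np.array(c["R"])@np.array(X)+np.array(c["t"]));return p[:2]/p[2]
def pump(P,yaw,X):
    X=np.array(X,float);c,s=np.cos(yaw),np.sin(yaw)
    return np.array([P[0]+c*X[0]-s*X[1],P[1]+s*X[0]+c*X[1],X[2]])
def unpump(P,yaw,W):
    d=np.array(W[:2])-P;c,s=np.cos(yaw),np.sin(yaw)
    return np.array([c*d[0]+s*d[1],-s*d[0]+c*d[1]])
E
python3 - <<'E'
from rig import eyes
from h import *
c=eyes.capture("top")
f=lambda x,y,z:ray(c,210+(x+.5)/4-.5,170+(y+.5)/4-.5,z)
for n,x,y,z in[("BL",148,72,68),("FL",160,330,68),("BR",548,57,68),("FR",567,312,68),("wheel",222,197,106),("rotor",458,185,98),("red",732,160,82),("edge",575,165,250)]:
    print(n,f(x,y,z).round(1))
E
```

```text
BL [547.8  60.2  68. ]
FL [410.2  52.6  68. ]
BR [ 556.7 -154.3   68. ]
FR [ 421.2 -162.1   68. ]
wheel [479.1  20.1 106. ]
rotor [ 486.3 -101.4   98. ]
red [ 501.  -246.4   82. ]
edge [ 487.4 -130.5  250. ]
```

```bash
cat >> h.py <<'E'
from scipy.spatial.transform import Rotation as Ro
def toolR(s):
    q=s["ee_rot"];return Ro.from_quat([q[1],q[2],q[3],q[0]]).as_matrix()
# desired: tool y down, tool x = sign*pump x(yaw)
P=np.array([483.5,-51.4]);YAW=.053
def plan(s,target,Rd=None):
    """translation in current tool axes, and turn (rotvec in tool axes)"""
    R=toolR(s);print("trans tool",(R.T@(np.array(target)-s["eef_pos"])).round(1))
    if Rd is not None: print("turn tool",Ro.from_matrix(R.T@Rd).as_rotvec().round(3))
E
python3 - <<'E'
from rig import eyes,sense
from h import *
s=sense();R=toolR(s);print(R.round(3))
c=eyes.capture("wrist");print("cam in tool",R.T@(-c["R"].T@c["t"]-s["eef_pos"]));print("cam axes in tool\n",(c["R"]@R).round(3))
c=eyes.capture("top")
for X in[(0,72,106),(-70,110,68),(70,110,68),(-70,-110,68),(70,-110,68),(0,-50,98),(-55,30,78)]:
    w=pump(P,YAW,X);p=proj(c,w);print(X,w.round(1),((p-[210,170])*4).round(1))
E
```

```text
[[ 0.93  -0.     0.368]
 [-0.368 -0.001  0.93 ]
 [-0.    -1.    -0.001]]
cam in tool [-8.12308565e+01 -1.42774902e+02  7.46682348e-02]
cam axes in tool
 [[-0.001  0.     1.   ]
 [ 0.949 -0.317  0.001]
 [ 0.317  0.949  0.   ]]
(0, 72, 106) [479.7  20.5 106. ] [219.6 194.4]
(-70, 110, 68) [407.8  54.7  68. ] [154.5 333. ]
(70, 110, 68) [547.6  62.2  68. ] [142.8  70.9]
(-70, -110, 68) [ 419.4 -165.    68. ] [571.1 314. ]
(70, -110, 68) [ 559.2 -157.5   68. ] [552.6  50.8]
(0, -50, 98) [ 486.1 -101.3   98. ] [456.3 183.9]
(-55, 30, 78) [427.  -24.4  78. ] [304.8 297.9]
```

```bash
python3 -m handwheel '[{"grip":0,"wy":-0.108},{"grip":0,"wy":-0.108},{"grip":0,"wy":-0.108},{"grip":0,"wy":-0.106}]' 20
python3 - <<'E'
from rig import sense
from h import *
s=sense();R=toolR(s);print(R.round(3))
Rd=np.array([[np.cos(YAW),0,-np.sin(YAW)],[np.sin(YAW),0,np.cos(YAW)],[0,-1,0]])
plan(s,pump(P,YAW,(-12,72,150)),Rd)
E
```

```text
[[ 0.93  -0.     0.368]
 [-0.368 -0.     0.93 ]
 [-0.    -1.    -0.   ]]
trans tool [ 427.6   81.2 -334.3]
turn tool [ 0.   -0.43 -0.  ]invalid input
```

```bash
python3 -m handwheel '[{"grip":0,"tx":0,"ty":0,"tz":0,"wx":0,"wy":-0.108,"wz":0},{"grip":0,"tx":0,"ty":0,"tz":0,"wx":0,"wy":-0.108,"wz":0},{"grip":0,"tx":0,"ty":0,"tz":0,"wx":0,"wy":-0.108,"wz":0},{"grip":0,"tx":0,"ty":0,"tz":0,"wx":0,"wy":-0.106,"wz":0}]' 20
python3 - <<'E'
from rig import sense
from h import *
s=sense();R=toolR(s);print(R.round(3))
Rd=np.array([[np.cos(YAW),0,-np.sin(YAW)],[np.sin(YAW),0,np.cos(YAW)],[0,-1,0]])
plan(s,pump(P,YAW,(-12,72,150)),Rd)
E
```

```text
time_s: 0.63
eef_pos: [193.2, 488.1, 231.2]
ee_rot: [-0.707, 0.707, 0.021, -0.021]
force: [0.6, 0.0, -0.1]
grip_width: 0.458
[[ 0.998 -0.    -0.059]
 [ 0.059 -0.     0.998]
 [-0.    -1.    -0.   ]]
trans tool [ 246.7   81.3 -483.5]
turn tool [ 0.     0.006 -0.   ]
```

```bash
python3 -m handwheel '[{"grip":0,"tx":18,"ty":5,"tz":-36,"wx":0,"wy":0,"wz":0},{"grip":0,"tx":18,"ty":5,"tz":-36,"wx":0,"wy":0,"wz":0},{"grip":0,"tx":18,"ty":5,"tz":-36,"wx":0,"wy":0,"wz":0},{"grip":0,"tx":18,"ty":5,"tz":-36,"wx":0,"wy":0,"wz":0},{"grip":0,"tx":18,"ty":5,"tz":-36,"wx":0,"wy":0,"wz":0},{"grip":0,"tx":18,"ty":5,"tz":-36,"wx":0,"wy":0,"wz":0},{"grip":0,"tx":18,"ty":5,"tz":-36,"wx":0,"wy":0,"wz":0},{"grip":0,"tx":18,"ty":5,"tz":-36,"wx":0,"wy":0,"wz":0},{"grip":0,"tx":18,"ty":5,"tz":-36,"wx":0,"wy":0,"wz":0},{"grip":0,"tx":18,"ty":5,"tz":-36,"wx":0,"wy":0,"wz":0}]'
python3 -m handwheel '[{"grip":0,"tx":18,"ty":5,"tz":-36,"wx":0,"wy":0,"wz":0},{"grip":0,"tx":18,"ty":5,"tz":-36,"wx":0,"wy":0,"wz":0},{"grip":0,"tx":18,"ty":10,"tz":-30,"wx":0,"wy":0.006,"wz":0},{"grip":0,"tx":0,"ty":0,"tz":0,"wx":0,"wy":0,"wz":0}]'
python3 - <<'E'
from rig import sense,eyes
from h import *
import cv2
s=sense();R=toolR(s);print(R.round(3))
Rd=np.array([[np.cos(YAW),0,-np.sin(YAW)],[np.sin(YAW),0,np.cos(YAW)],[0,-1,0]])
plan(s,pump(P,YAW,(-12,72,150)),Rd)
c=eyes.capture("wrist");cv2.imwrite("pics/c_wrist.png",cv2.resize(c["pixels"][:,:,::-1],(768,576),interpolation=cv2.INTER_CUBIC))
E
```

```text
time_s: 1.47
eef_pos: [392.6, 136.3, 181.3]
ee_rot: [0.707, -0.707, -0.019, 0.019]
force: [0.4, 1.8, -0.3]
grip_width: -0.0
time_s: 1.8
eef_pos: [453.4, 34.9, 159.9]
ee_rot: [-0.707, 0.707, 0.015, -0.015]
force: [-0.7, 0.4, -0.7]
grip_width: -0.001
[[ 0.999 -0.001 -0.042]
 [ 0.042 -0.001  0.999]
 [-0.001 -1.    -0.001]]
trans tool [ 13.6  10.  -15.6]
turn tool [ 0.001 -0.011 -0.001]
```

View pics/c_wrist.png

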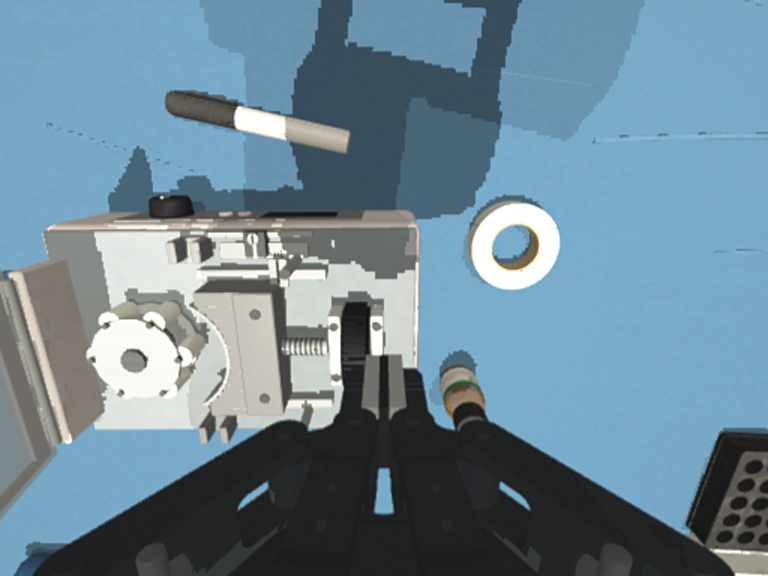

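The wrist view (scaled 1.5x) shows the wheel at (358,335), the shoe at (240,345), and the gauge tab and index arm near (262,245). The fingertips are at (383,375). I'll crop the gauge area.

```bash
python3 - <<'E'
from rig import sense,eyes
from h import *
import cv2
c=eyes.capture("wrist");a=c["pixels"][140:205,105:225,::-1];cv2.imwrite("pics/d_g.png",cv2.resize(a,None,fx=6.5,fy=6.5,interpolation=cv2.INTER_NEAREST))
E
```

```text
(no output)
```

View pics/d_g.png

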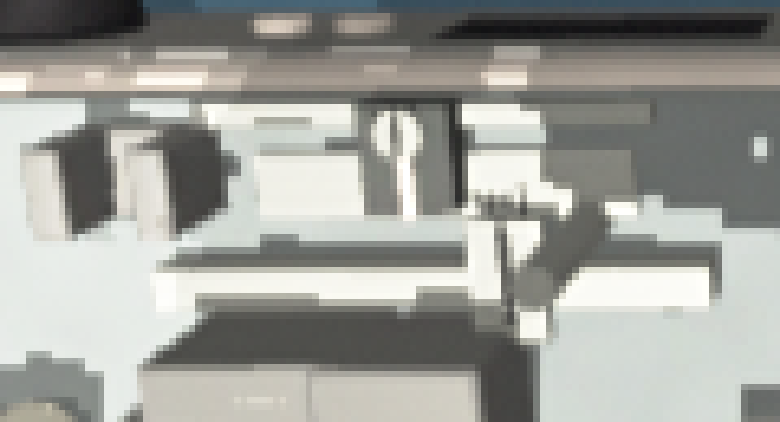

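```bash
python3 - <<'E'
from rig import sense,eyes
from h import *
c=eyes.capture("wrist")
for n,x,y in[("idx",505,222),("gauge",406,214)]:
    w=ray(c,105+x/6.5-.5,140+y/6.5-.5,78);print(n,w.round(2),unpump(P,YAW,w).round(2))
w=ray(c,358/1.5,335/1.5,100);print(unpump(P,YAW,w))
E
```

```text
idx [429.71 -23.79  78.  ] [-52.25  30.42]
gauge [429.23 -36.45  78.  ] [-53.4   17.81]
[-16.50768821  77.93837106]
```

```bash
python3 -m handwheel '[{"grip":0,"tx":12.5,"ty":10,"tz":-15.5,"wx":0,"wy":-0.011,"wz":0},{"grip":0,"tx":0,"ty":18,"tz":0,"wx":0,"wy":0,"wz":0},{"grip":0,"tx":0,"ty":16,"tz":0,"wx":0,"wy":0,"wz":0},{"grip":0,"tx":0,"ty":2,"tz":0,"wx":0,"wy":0,"wz":0},{"grip":0,"tx":0,"ty":0,"tz":0,"wx":0,"wy":0,"wz":0},{"grip":0,"tx":0,"ty":0,"tz":0,"wx":0,"wy":0,"wz":0}]'
cat > look.py <<'E'
import sys
from rig import sense,eyes
from h import *
import cv2
s=sense();R=toolR(s);u=unpump(P,YAW,s["eef_pos"])
print("t",s["time_s"],"pump xy",u.round(2),"z",s["eef_pos"][2].round(2),"F",s["force"].round(2),"yaw",np.arctan2(R[1,0],R[0,0]).round(4),"tilt",R[:,1].round(4))
if len(sys.argv)>1:
    c=eyes.capture("wrist");n=sys.argv[1]
    p=proj(c,pump(P,YAW,(-53,24,78)));u0,v0=int(p[0])-45,int(p[1])-30
    a=c["pixels"][v0:v0+60,u0:u0+90,::-1]
    cv2.imwrite(f"pics/{n}_g.png",cv2.resize(a,None,fx=8,fy=8,interpolation=cv2.INTER_NEAREST));print("origin",u0,v0)
    cv2.imwrite(f"pics/{n}_w.png",c["pixels"][:,:,::-1])
    np.savez(f"{n}.npz",**c)
E
python3 look.py e
```

```text
time_s: 2.45
eef_pos: [464.8, 25.0, 116.3]
ee_rot: [-0.707, 0.707, 0.021, -0.021]
force: [0.2, 1.0, 0.1]
grip_width: -0.001
t 2.45 pump xy [-14.59  77.29] z 116.31 F [0.19 1.04 0.06] yaw 0.0594 tilt [ 1.3e-03 -2.0e-04 -1.0e+00]
origin 131 139
```

```bash
sleep 1
```

```text
(no output)
```

View pics/e_w.png

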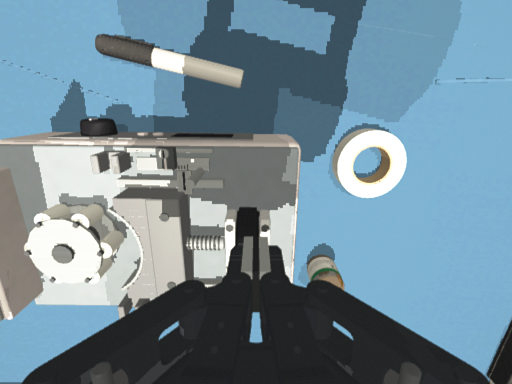

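View pics/e_g.png

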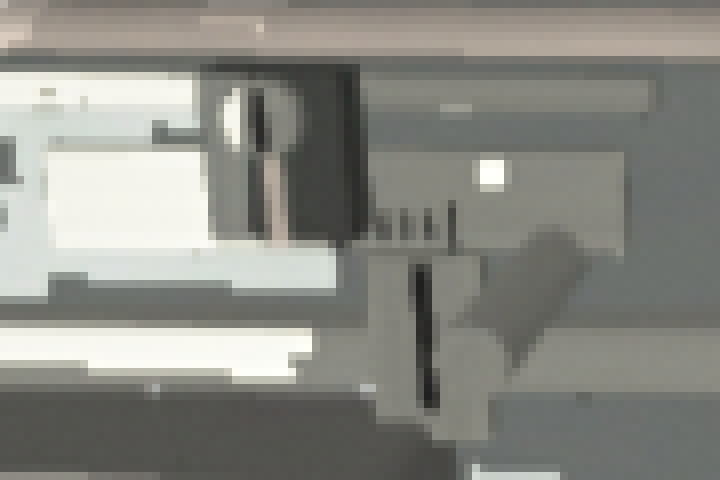

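The wheel is at (247,225) and the fingers are centred at u≈255, so I need to shift about 5 mm toward -y. The index line is at crop (425,262) and the white line at (278,240).

```bash
python3 -m handwheel '[{"grip":0,"tx":0,"ty":3,"tz":-4.5,"wx":0,"wy":0,"wz":0},{"grip":0,"tx":0,"ty":4,"tz":0,"wx":0,"wy":0,"wz":0},{"grip":0,"tx":0,"ty":2,"tz":0,"wx":0,"wy":0,"wz":0},{"grip":0,"tx":0,"ty":0,"tz":0,"wx":0,"wy":0,"wz":0}]'; python3 look.py
```

```text
time_s: 2.83
eef_pos: [464.6, 19.9, 105.9]
ee_rot: [0.707, -0.707, -0.02, 0.021]
force: [0.3, -0.3, -0.3]
grip_width: -0.001
t 2.8333 pump xy [-15.06  72.17] z 105.9 F [ 0.26 -0.29 -0.34] yaw 0.0579 tilt [-8.e-04  2.e-04 -1.e+00]
```

```bash
python3 -m handwheel '[{"grip":0,"tx":0,"ty":1,"tz":0,"wx":0,"wy":0,"wz":0},{"grip":0,"tx":0,"ty":0,"tz":0,"wx":0,"wy":0,"wz":0}]'; python3 -m handwheel '[{"grip":0,"tx":0,"ty":1,"tz":0,"wx":0,"wy":0,"wz":0},{"grip":0,"tx":0,"ty":0,"tz":0,"wx":0,"wy":0,"wz":0}]'; python3 look.py
```

```text
time_s: 3.0
eef_pos: [464.9, 19.9, 105.2]
ee_rot: [0.707, -0.707, -0.02, 0.021]
force: [-0.2, -0.6, 0.3]
grip_width: 0.002
time_s: 3.17
eef_pos: [465.1, 19.9, 104.7]
ee_rot: [-0.707, 0.707, 0.021, -0.02]
force: [-1.4, 0.4, 4.7]
grip_width: 0.005
t 3.1667 pump xy [-14.62  72.17] z 104.67 F [-1.38  0.4   4.7 ] yaw 0.0583 tilt [ 5.e-04 -1.e-04 -1.e+00]
```

```bash
python3 -m handwheel '[{"grip":0,"tx":5,"ty":0,"tz":0,"wx":0,"wy":0,"wz":0},{"grip":0,"tx":5,"ty":0,"tz":0,"wx":0,"wy":0,"wz":0}]'; python3 -m handwheel '[{"grip":0,"tx":5,"ty":0,"tz":0,"wx":0,"wy":0,"wz":0}]'; python3 -m handwheel '[{"grip":0,"tx":5,"ty":0,"tz":0,"wx":0,"wy":0,"wz":0},{"grip":0,"tx":5,"ty":0,"tz":0,"wx":0,"wy":0,"wz":0},{"grip":0,"tx":3,"ty":0,"tz":0,"wx":0,"wy":0,"wz":0}]'; python3 look.py f
```

```text
time_s: 3.33
eef_pos: [475.7, 20.4, 105.8]
ee_rot: [-0.707, 0.707, 0.021, -0.02]
force: [-2.0, 1.0, 11.7]
grip_width: -0.0
time_s: 3.42
eef_pos: [481.0, 20.7, 105.7]
ee_rot: [-0.707, 0.707, 0.022, -0.02]
force: [-2.2, 0.6, 12.3]
grip_width: -0.002
time_s: 3.67
eef_pos: [493.8, 21.4, 105.1]
ee_rot: [-0.707, 0.707, 0.021, -0.02]
force: [-0.6, -0.5, 4.5]
grip_width: -0.001
t 3.6667 pump xy [14.11 72.12] z 105.12 F [-0.62 -0.48  4.52] yaw 0.0583 tilt [ 1.9e-03 -5.0e-04 -1.0e+00]
origin 130 96
```

View pics/f_g.png

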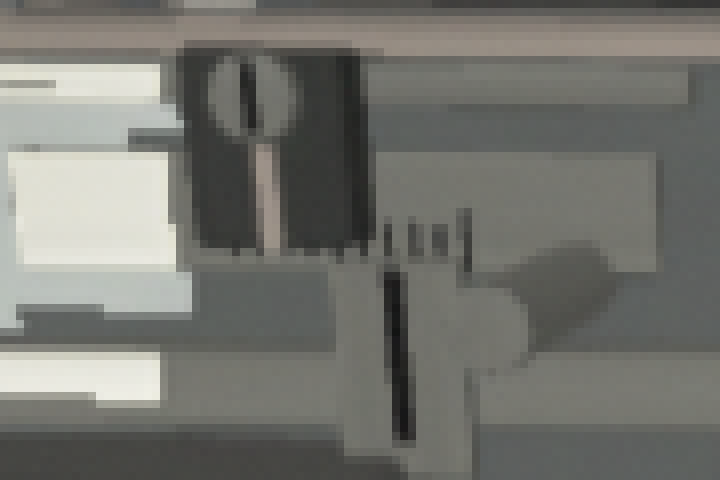

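```bash
cat > gap.py <<'E'
import sys,numpy as np
from h import *
n,u0,v0=sys.argv[1],int(sys.argv[2]),int(sys.argv[3]);c=dict(np.load(n+".npz"))
a=list(map(float,sys.argv[4:8]))
r=[unpump(P,YAW,ray(c,u0+x/8-.5,v0+y/8-.5,78)) for x,y in(a[:2],a[2:])]
print(r,"gap",(r[0]-r[1])[1].round(2))
E
python3 gap.py e 131 139 420 265 282 240
python3 gap.py f 130 96 392 275 273 245
```

```text
[array([-51.27885298,  28.49295484]), array([-53.33455408,  17.15543164])] gap 11.34
[array([-50.99164623,  25.61737361]), array([-53.123786  ,  16.93287794])] gap 8.68
```

```bash
python3 -m handwheel '[{"grip":0,"tx":0,"ty":-10,"tz":0,"wx":0,"wy":0,"wz":0},{"grip":0,"tx":-14,"ty":0,"tz":0,"wx":0,"wy":0,"wz":0},{"grip":0,"tx":-14,"ty":0,"tz":0,"wx":0,"wy":0,"wz":0},{"grip":0,"tx":0,"ty":5,"tz":0,"wx":0,"wy":0,"wz":0},{"grip":0,"tx":0,"ty":5,"tz":0,"wx":0,"wy":0,"wz":0},{"grip":0,"tx":0,"ty":0,"tz":0,"wx":0,"wy":0,"wz":0}]'; python3 look.py
```

```text
time_s: 4.22
eef_pos: [465.1, 19.9, 104.4]
ee_rot: [0.707, -0.707, -0.02, 0.021]
force: [-4.0, -0.4, 10.8]
grip_width: -0.002
t 4.2167 pump xy [-14.64  72.14] z 104.39 F [-4.02 -0.38 10.82] yaw 0.0582 tilt [-6.e-04  0.e+00 -1.e+00]
```

```bash
python3 -m handwheel '[{"grip":0,"tx":5,"ty":-0.5,"tz":0,"wx":0,"wy":0,"wz":0},{"grip":0,"tx":5,"ty":0,"tz":0,"wx":0,"wy":0,"wz":0},{"grip":0,"tx":5,"ty":0,"tz":0,"wx":0,"wy":0,"wz":0},{"grip":0,"tx":5,"ty":0,"tz":0,"wx":0,"wy":0,"wz":0},{"grip":0,"tx":5,"ty":0.2,"tz":0,"wx":0,"wy":0,"wz":0},{"grip":0,"tx":3,"ty":0.3,"tz":0,"wx":0,"wy":0,"wz":0}]'; python3 look.py g
```

```text
time_s: 4.72
eef_pos: [494.4, 21.4, 104.9]
ee_rot: [-0.707, 0.707, 0.021, -0.02]
force: [-0.4, -1.5, 5.2]
grip_width: 0.001
t 4.7167 pump xy [14.78 72.08] z 104.87 F [-0.41 -1.47  5.22] yaw 0.0583 tilt [ 2.1e-03 -4.0e-04 -1.0e+00]
origin 130 95
```

View pics/g_g.png

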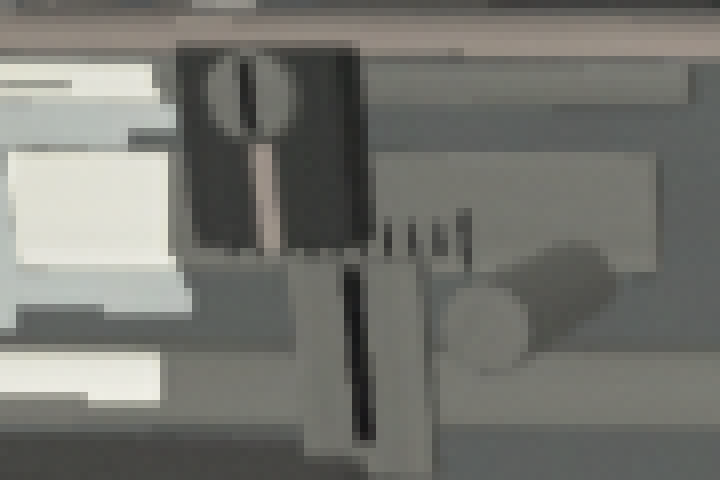

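The index line is now at (352,268) and the white line at (270,248). The gap is about 5.9 mm and closing. Next is another stroke.

```bash
python3 gap.py g 130 95 351 268 271 248; python3 -m handwheel '[{"grip":0,"tx":0,"ty":-10,"tz":0,"wx":0,"wy":0,"wz":0},{"grip":0,"tx":-14,"ty":0,"tz":0,"wx":0,"wy":0,"wz":0},{"grip":0,"tx":-14,"ty":0,"tz":0,"wx":0,"wy":0,"wz":0},{"grip":0,"tx":-0.5,"ty":5,"tz":0,"wx":0,"wy":0,"wz":0},{"grip":0,"tx":0,"ty":4.7,"tz":0,"wx":0,"wy":0,"wz":0},{"grip":0,"tx":0,"ty":0,"tz":0,"wx":0,"wy":0,"wz":0}]'; python3 -m handwheel '[{"grip":0,"tx":5,"ty":-0.4,"tz":0,"wx":0,"wy":0,"wz":0},{"grip":0,"tx":5,"ty":0,"tz":0,"wx":0,"wy":0,"wz":0},{"grip":0,"tx":5,"ty":0,"tz":0,"wx":0,"wy":0,"wz":0},{"grip":0,"tx":5,"ty":0,"tz":0,"wx":0,"wy":0,"wz":0},{"grip":0,"tx":5,"ty":0.2,"tz":0,"wx":0,"wy":0,"wz":0},{"grip":0,"tx":3,"ty":0.3,"tz":0,"wx":0,"wy":0,"wz":0}]'; python3 look.py h1
```

```text
[array([-51.44373869,  22.69156029]), array([-52.85922393,  16.87456521])] gap 5.82
time_s: 5.27
eef_pos: [464.8, 19.8, 104.4]
ee_rot: [0.707, -0.707, -0.02, 0.021]
force: [-2.9, -0.2, 6.1]
grip_width: -0.0
time_s: 5.77
eef_pos: [494.1, 21.3, 105.0]
ee_rot: [-0.707, 0.707, 0.021, -0.02]
force: [0.5, -1.1, 5.9]
grip_width: -0.001
t 5.7667 pump xy [14.4  72.08] z 104.97 F [ 0.54 -1.05  5.94] yaw 0.0583 tilt [ 1.8e-03 -4.0e-04 -1.0e+00]
origin 130 95
```

View pics/h1_g.png

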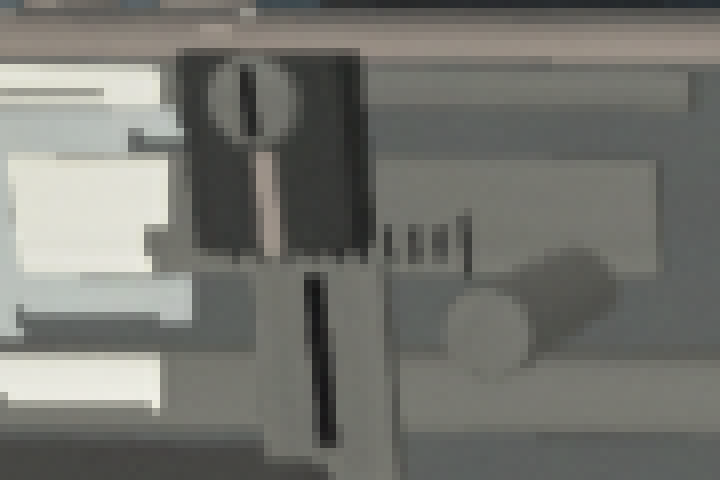

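```bash
python3 gap.py h1 130 95 313 277 272 250; python3 -m handwheel '[{"grip":0,"tx":0,"ty":-10,"tz":0,"wx":0,"wy":0,"wz":0},{"grip":0,"tx":-14,"ty":0,"tz":0,"wx":0,"wy":0,"wz":0},{"grip":0,"tx":-14,"ty":0,"tz":0,"wx":0,"wy":0,"wz":0},{"grip":0,"tx":-0.5,"ty":5,"tz":0,"wx":0,"wy":0,"wz":0},{"grip":0,"tx":0,"ty":4.7,"tz":0,"wx":0,"wy":0,"wz":0},{"grip":0,"tx":0,"ty":0,"tz":0,"wx":0,"wy":0,"wz":0}]'; python3 -m handwheel '[{"grip":0,"tx":5,"ty":-0.3,"tz":0,"wx":0,"wy":0,"wz":0},{"grip":0,"tx":5,"ty":0,"tz":0,"wx":0,"wy":0,"wz":0},{"grip":0,"tx":5,"ty":0,"tz":0,"wx":0,"wy":0,"wz":0},{"grip":0,"tx":5,"ty":0,"tz":0,"wx":0,"wy":0,"wz":0},{"grip":0,"tx":3,"ty":0,"tz":0,"wx":0,"wy":0,"wz":0}]'; python3 look.py; python3 -m handwheel '[{"grip":0,"tx":0,"ty":-12,"tz":0,"wx":0,"wy":0,"wz":0},{"grip":0,"tx":3,"ty":0,"tz":-27,"wx":0,"wy":0,"wz":0},{"grip":0,"tx":3,"ty":0,"tz":-27,"wx":0,"wy":0,"wz":0},{"grip":0,"tx":0,"ty":0,"tz":0,"wx":0,"wy":0,"wz":0},{"grip":0,"tx":0,"ty":0,"tz":0,"wx":0,"wy":0,"wz":0},{"grip":0,"tx":0,"ty":0,"tz":0,"wx":0,"wy":0,"wz":0}]';python3 look.py i
```

```text
[array([-51.13942645,  19.72932973]), array([-53.0849967 ,  16.86318435])] gap 2.87
time_s: 6.32
eef_pos: [464.4, 19.8, 104.4]
ee_rot: [0.707, -0.707, -0.02, 0.021]
force: [-2.9, 0.2, 3.9]
grip_width: 0.001
time_s: 6.73
eef_pos: [488.6, 21.0, 105.8]
ee_rot: [-0.707, 0.707, 0.021, -0.02]
force: [-1.9, -0.4, 7.7]
grip_width: 0.003
t 6.7333 pump xy [ 8.91 72.02] z 105.79 F [-1.89 -0.41  7.66] yaw 0.0583 tilt [ 1.8e-03 -4.0e-04 -1.0e+00]
time_s: 7.23
eef_pos: [496.2, -32.1, 116.7]
ee_rot: [0.707, -0.707, -0.02, 0.021]
force: [0.7, -1.0, 0.7]
grip_width: 0.001
t 7.2333 pump xy [13.67 18.62] z 116.71 F [ 0.66 -0.97  0.69] yaw 0.0579 tilt [-7.e-04  4.e-04 -1.e+00]
origin 219 96
```

View pics/i_g.png

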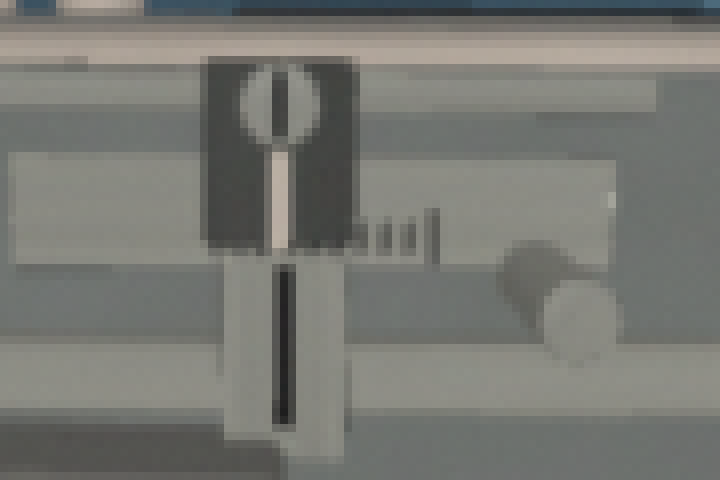

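View pics/i_w.png

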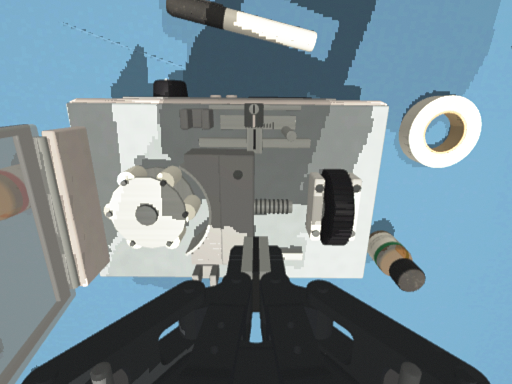

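Seen from directly above, the black line is at crop x≈284 and the white line at x≈280. I'll compute the sub-pixel centroids.

```bash
cat > sub.py <<'E'
import sys,cv2
from h import *
n,u0,v0=sys.argv[1],int(sys.argv[2]),int(sys.argv[3]);x0=int(sys.argv[4]) # crop px col of line
vw=[int(i) for i in sys.argv[5:9]] # crop rows white from,to black from,to
c=dict(np.load(n+".npz"));g=cv2.cvtColor(c["pixels"],cv2.COLOR_RGB2GRAY).astype(float)
def line(r0,r1,sg):
    out=[]
    for v in range(v0+r0,v0+r1+1):
        cols=np.arange(u0+x0-4,u0+x0+5);w=sg*g[v,cols]
        w=np.clip(w-np.median(w),0,None); w[w<.2*w.max()]=0
        u=(w*cols).sum()/w.sum();out.append(unpump(P,YAW,ray(c,u,v,78)))
    return np.array(out)
W=line(vw[0],vw[1],1);B=line(vw[2],vw[3],-1)
print("white y",W[:,1].round(2),"black y",B[:,1].round(2))
pw=np.polyfit(W[:,0],W[:,1],1);pb=np.polyfit(B[:,0],B[:,1],1);xm=(W[-1,0]+B[0,0])/2
print("gap mean",(B[:,1].mean()-W[:,1].mean()).round(3),"fit",(np.polyval(pb,xm)-np.polyval(pw,xm)).round(3),"slopes",pw[0].round(3),pb[0].round(3))
E
python3 sub.py i 219 96 35 20 29 34 51
```

```text
white y [16.94 16.95 16.95 16.95 16.95 16.95 16.96 16.96 16.97 16.96] black y [17.37 17.37 17.37 17.38 17.38 17.38 17.37 17.39 17.38 17.39 17.39 17.4
 17.4  17.4  17.4  17.4  17.36 17.35]
gap mean 0.429 fit 0.405 slopes 0.004 0.001
```

Gap is 0.41 mm, so about 4.3 mm of rim is left. I'll go back to the wheel.

```bash
python3 -m handwheel '[{"grip":0,"tx":-8,"ty":0,"tz":27,"wx":0,"wy":0,"wz":0},{"grip":0,"tx":-8,"ty":0,"tz":27,"wx":0,"wy":0,"wz":0},{"grip":0,"tx":0,"ty":5,"tz":0,"wx":0,"wy":0,"wz":0},{"grip":0,"tx":0,"ty":4,"tz":0,"wx":0,"wy":0,"wz":0},{"grip":0,"tx":0,"ty":1,"tz":0,"wx":0,"wy":0,"wz":0},{"grip":0,"tx":0,"ty":1,"tz":0,"wx":0,"wy":0,"wz":0},{"grip":0,"tx":0,"ty":0,"tz":0,"wx":0,"wy":0,"wz":0}]'; python3 look.py
```

```text
time_s: 7.87
eef_pos: [477.2, 20.2, 106.1]
ee_rot: [0.707, -0.707, -0.02, 0.02]
force: [-0.4, 0.4, -0.5]
grip_width: 0.001
t 7.8667 pump xy [-2.53 71.85] z 106.09 F [-0.39  0.43 -0.52] yaw 0.0575 tilt [ 1.e-04  1.e-04 -1.e+00]
```

```bash
python3 -m handwheel '[{"grip":0,"tx":0,"ty":1,"tz":0,"wx":0,"wy":0,"wz":0},{"grip":0,"tx":0,"ty":0.3,"tz":0,"wx":0,"wy":0,"wz":0},{"grip":0,"tx":0,"ty":0,"tz":0,"wx":0,"wy":0,"wz":0}]'; python3 look.py
```

```text
time_s: 8.12
eef_pos: [477.8, 20.2, 105.8]
ee_rot: [-0.707, 0.707, 0.021, -0.02]
force: [-1.5, 0.4, 9.1]
grip_width: -0.001
t 8.1167 pump xy [-1.93 71.76] z 105.83 F [-1.55  0.38  9.12] yaw 0.0576 tilt [ 2.3e-03 -3.0e-04 -1.0e+00]
```

```bash
python3 -m handwheel '[{"grip":0,"tx":2,"ty":0,"tz":0,"wx":0,"wy":0,"wz":0},{"grip":0,"tx":2,"ty":0,"tz":0,"wx":0,"wy":0,"wz":0},{"grip":0,"tx":0,"ty":0,"tz":0,"wx":0,"wy":0,"wz":0}]'; python3 look.py;  python3 -m handwheel '[{"grip":0,"tx":0,"ty":-12,"tz":0,"wx":0,"wy":0,"wz":0},{"grip":0,"tx":5,"ty":0,"tz":-27,"wx":0,"wy":0,"wz":0},{"grip":0,"tx":6,"ty":0,"tz":-27,"wx":0,"wy":0,"wz":0},{"grip":0,"tx":0,"ty":0,"tz":0,"wx":0,"wy":0,"wz":0},{"grip":0,"tx":0,"ty":0,"tz":0,"wx":0,"wy":0,"wz":0},{"grip":0,"tx":0,"ty":0,"tz":0,"wx":0,"wy":0,"wz":0}]';python3 look.py j
```

```text
time_s: 8.37
eef_pos: [482.0, 20.4, 105.8]
ee_rot: [-0.707, 0.707, 0.021, -0.019]
force: [0.2, 1.3, 8.9]
grip_width: -0.002
t 8.3667 pump xy [ 2.27 71.76] z 105.84 F [0.17 1.32 8.94] yaw 0.0576 tilt [ 2.5e-03 -3.0e-04 -1.0e+00]
time_s: 8.87
eef_pos: [494.8, -32.4, 116.6]
ee_rot: [0.707, -0.707, -0.02, 0.021]
force: [-0.2, 0.3, 0.9]
grip_width: -0.003
t 8.8667 pump xy [12.25 18.42] z 116.58 F [-0.16  0.26  0.88] yaw 0.0575 tilt [-6.e-04  3.e-04 -1.e+00]
origin 219 98
```

View pics/j_g.png

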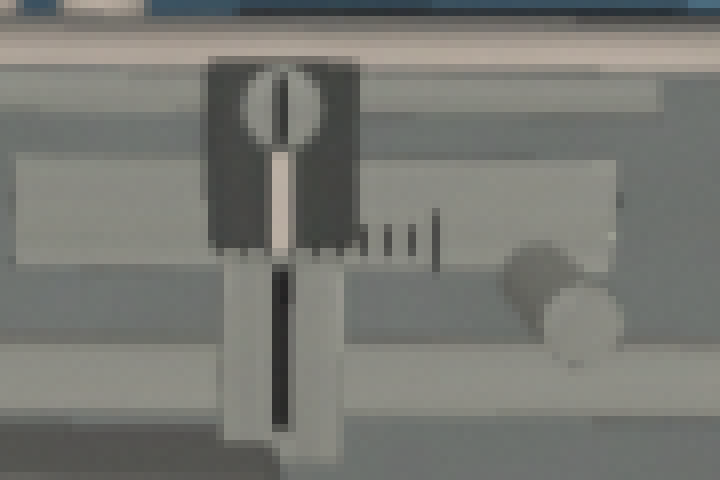

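```bash
python3 sub.py j 219 98 35 20 29 34 51
```

```text
white y [16.96 16.96 16.97 16.97 16.97 16.97 16.97 16.98 16.98 16.98] black y [17.02 17.   17.01 17.01 16.94 16.93 16.93 16.93 16.93 16.94 16.94 16.93
 16.94 16.94 16.95 16.95 16.94 16.95]
gap mean -0.016 fit 0.007 slopes 0.004 -0.006
```

The white and black lines are within 0.02 mm. Next I'll measure the guard's present angle from the fixed cameras.

```bash
python3 - <<'E'
from rig import eyes
from h import *
import cv2
t=eyes.capture("top");s=eyes.capture("scene")
cv2.imwrite("pics/k.png",np.vstack([cv2.resize(t["pixels"][170:260,300:400,::-1],None,fx=5,fy=5,interpolation=cv2.INTER_CUBIC)[:300], cv2.resize(s["pixels"][85:170,260:360,::-1],None,fx=5,fy=5,interpolation=cv2.INTER_CUBIC)[:300]]))
def tri(pt,ps):
    Ms=[np.array(c["mtx"])@np.c_[c["R"],c["t"]] for c in(t,s)]
    X=cv2.triangulatePoints(Ms[0],Ms[1],np.array(pt,float).reshape(2,1),np.array(ps,float).reshape(2,1)).ravel();X=X[:3]/X[3]
    return X.round(1),unpump(P,YAW,X).round(1),(proj(t,X)-pt).round(1),(proj(s,X)-ps).round(1)
print(tri((352.5,180),(276.3,94.9)));print(tri((356.5,243),(324.9,105.7)))
for th in(1.2,1.3,1.4,1.5):
  for r in(140,150):
    for x in(-56,56):
        X=pump(P,YAW,(x,-101+r*np.cos(th),103+r*np.sin(th)));print(th,r,x,proj(t,X).round(1),proj(s,X).round(1))
E
```

```text
(array([ 541.1, -132.5,  239. ]), array([ 53.2, -84.1]), array([0.2, 0.5]), array([-0.5, -0. ]))
(array([ 432.6, -136.5,  242.2]), array([-55.3, -82.3]), array([0.1, 0.2]), array([-0.2, -0. ]))
1.2 140 -56 [337.  244.3] [319.7 118. ]
1.2 140 56 [332.7 180.3] [268.3 105.2]
1.2 150 -56 [335.8 244.5] [319.6 115.1]
1.2 150 56 [331.5 179.7] [267.7 102.4]
1.3 140 -56 [345.1 244. ] [322.  112.5]
1.3 140 56 [340.7 179.6] [270.8 100.1]
1.3 150 -56 [344.6 244.2] [322.1 109.3]
1.3 150 56 [340.1 179. ] [270.4  96.8]
1.4 140 -56 [353.5 243.7] [324.2 107.6]
1.4 140 56 [348.9 179. ] [273.3  95.4]
1.4 150 -56 [353.6 243.8] [324.5 104. ]
1.4 150 56 [349.  178.3] [273.1  91.8]
1.5 140 -56 [361.8 243.3] [326.4 103.3]
1.5 140 56 [357.1 178.5] [275.8  91.4]
1.5 150 -56 [362.7 243.4] [326.8  99.3]
1.5 150 56 [357.9 177.7] [275.8  87.5]
```

View pics/k.png

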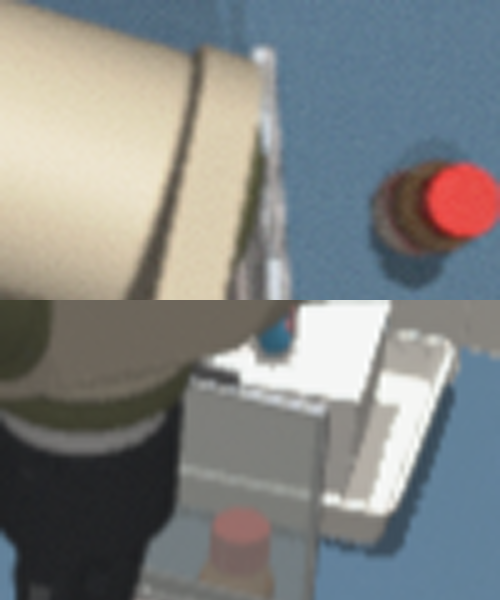

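The guard stands at about 1.43 rad, with its free edge at pump y≈-83, z≈241. I'll lift high, pass over it and come down behind it.

```bash
python3 -m handwheel '[{"grip":0,"tx":0,"ty":-25,"tz":15,"wx":0,"wy":0,"wz":0},{"grip":0,"tx":-4,"ty":-38,"tz":10,"wx":0,"wy":0,"wz":0},{"grip":0,"tx":-4,"ty":-40,"tz":0,"wx":0,"wy":0,"wz":0},{"grip":0,"tx":-4,"ty":-40,"tz":0,"wx":0,"wy":0,"wz":0},{"grip":0,"tx":0,"ty":-30,"tz":0,"wx":0,"wy":0,"wz":0},{"grip":0,"tx":0,"ty":0,"tz":0,"wx":0,"wy":0,"wz":0},{"grip":0,"tx":0,"ty":0,"tz":0,"wx":0,"wy":0,"wz":0}]'; python3 look.py l
```

```text
time_s: 9.6
eef_pos: [481.8, -7.8, 290.9]
ee_rot: [-0.707, 0.707, 0.022, -0.02]
force: [-1.0, -0.2, -1.1]
grip_width: 0.0
t 9.6 pump xy [ 0.59 43.67] z 290.86 F [-1.   -0.24 -1.11] yaw 0.0591 tilt [ 2.8e-03 -7.0e-04 -1.0e+00]
origin 195 94
```

View pics/l_w.png

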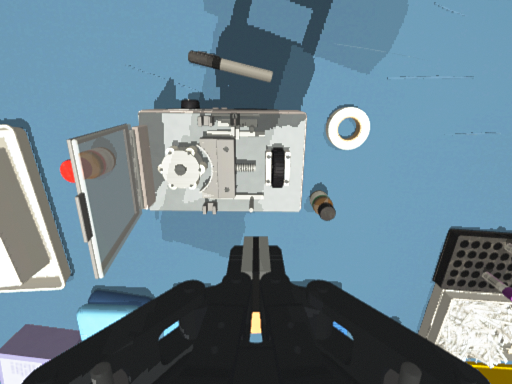

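The guard is open at left, with its lip at (85,215), and nothing blocks the path above it. Now I'll traverse behind it.

```bash
python3 -m handwheel '[{"grip":0,"tx":0,"ty":0,"tz":-35,"wx":0,"wy":0,"wz":0},{"grip":0,"tx":0,"ty":0,"tz":-41,"wx":0,"wy":0,"wz":0},{"grip":0,"tx":0,"ty":0,"tz":-41,"wx":0,"wy":0,"wz":0},{"grip":0,"tx":0,"ty":0,"tz":-41,"wx":0,"wy":0,"wz":0},{"grip":0,"tx":0,"ty":0,"tz":-15,"wx":0,"wy":0,"wz":0},{"grip":0,"tx":0,"ty":0,"tz":0,"wx":0,"wy":0,"wz":0},{"grip":0,"tx":0,"ty":0,"tz":0,"wx":0,"wy":0,"wz":0}]'; python3 look.py m;  python3 - <<'E'
from rig import eyes
import cv2
s=eyes.capture("scene");cv2.imwrite("pics/m_s.png",cv2.resize(s["pixels"][50:260,180:400,::-1],None,fx=2.7,fy=2.7,interpolation=cv2.INTER_CUBIC))
E
```

```text
time_s: 10.23
eef_pos: [491.3, -180.5, 288.3]
ee_rot: [0.708, -0.706, -0.019, 0.021]
force: [0.8, 1.1, 0.5]
grip_width: -0.002
t 10.2333 pump xy [   0.96 -129.37] z 288.33 F [0.85 1.14 0.5 ] yaw 0.0572 tilt [-0.0023  0.002  -1.    ]
origin 333 96
```

View pics/m_w.png

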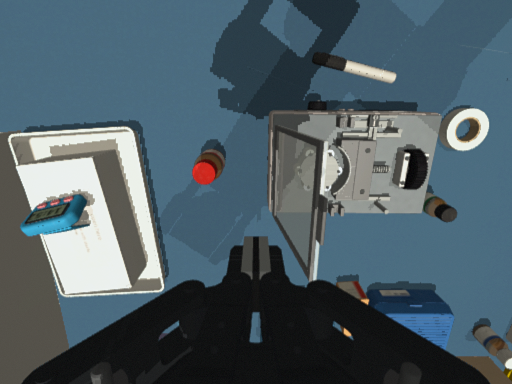

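View pics/m_s.png

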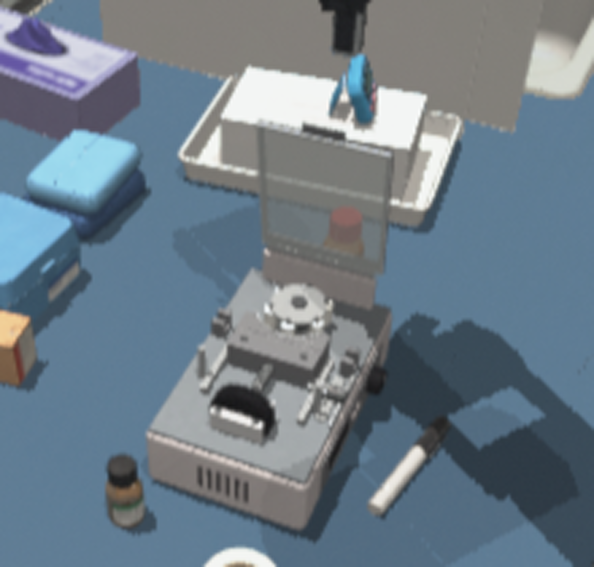

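The guard plate is to the right of the fingers (edge at u≈320, fingers at 257), so the gap is clear. Descending behind it.

```bash
python3 -m handwheel '[{"grip":0,"tx":0,"ty":20,"tz":0,"wx":0,"wy":0,"wz":0},{"grip":0,"tx":0,"ty":20,"tz":0,"wx":0,"wy":0,"wz":0},{"grip":0,"tx":0,"ty":18,"tz":0,"wx":0,"wy":0,"wz":0},{"grip":0,"tx":0,"ty":0,"tz":10,"wx":0,"wy":0,"wz":0},{"grip":0,"tx":0,"ty":0,"tz":8,"wx":0,"wy":0,"wz":0},{"grip":0,"tx":0,"ty":0,"tz":0,"wx":0,"wy":0,"wz":0}]'; python3 look.py;  python3 -m handwheel '[{"grip":0,"tx":0,"ty":0,"tz":5,"wx":0,"wy":0,"wz":0},{"grip":0,"tx":0,"ty":0,"tz":5,"wx":0,"wy":0,"wz":0},{"grip":0,"tx":0,"ty":0,"tz":5,"wx":0,"wy":0,"wz":0},{"grip":0,"tx":0,"ty":0,"tz":5,"wx":0,"wy":0,"wz":0}]';python3 look.py n
```

```text
time_s: 10.83
eef_pos: [490.9, -160.7, 233.2]
ee_rot: [-0.707, 0.707, 0.022, -0.021]
force: [0.0, -0.6, 0.1]
grip_width: 0.0
t 10.8333 pump xy [   1.64 -109.53] z 233.19 F [ 0.01 -0.56  0.09] yaw 0.0607 tilt [ 1.5e-03 -5.0e-04 -1.0e+00]
time_s: 11.17
eef_pos: [489.5, -142.5, 232.2]
ee_rot: [-0.707, 0.707, 0.021, -0.02]
force: [0.0, -0.3, -0.4]
grip_width: 0.0
t 11.1667 pump xy [  1.17 -91.34] z 232.19 F [ 0.01 -0.3  -0.36] yaw 0.0582 tilt [ 6.e-04 -5.e-04 -1.e+00]
origin 321 99
```

View pics/n_w.png

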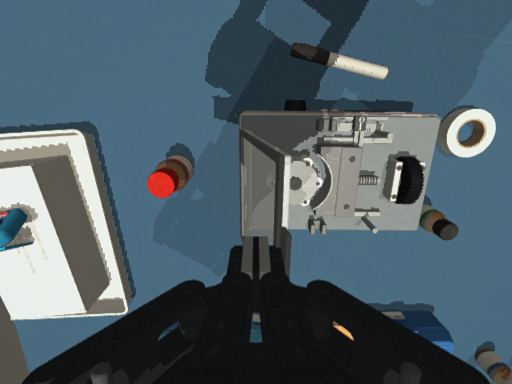

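The plate now sits at the finger's right side (u≈275). I'll push it along the arc.

```bash
python3 -m handwheel '[{"grip":0,"tx":0,"ty":2,"tz":11,"wx":0,"wy":0,"wz":0},{"grip":0,"tx":0,"ty":4,"tz":12,"wx":0,"wy":0,"wz":0},{"grip":0,"tx":0,"ty":4,"tz":12,"wx":0,"wy":0,"wz":0},{"grip":0,"tx":0,"ty":6,"tz":12,"wx":0,"wy":0,"wz":0}]'; python3 look.py;  python3 -m handwheel '[{"grip":0,"tx":0,"ty":6,"tz":11,"wx":0,"wy":0,"wz":0},{"grip":0,"tx":0,"ty":7.5,"tz":10,"wx":0,"wy":0,"wz":0},{"grip":0,"tx":0,"ty":7.5,"tz":10,"wx":0,"wy":0,"wz":0}]';python3 look.py o;  python3 - <<'E'
from rig import eyes
import cv2
s=eyes.capture("scene");cv2.imwrite("pics/o_s.png",cv2.resize(s["pixels"][50:260,180:400,::-1],None,fx=2.7,fy=2.7,interpolation=cv2.INTER_CUBIC))
E
```

```text
time_s: 11.55
eef_pos: [486.5, -94.7, 215.4]
ee_rot: [-0.707, 0.707, 0.021, -0.021]
force: [1.0, 0.2, -0.2]
grip_width: -0.002
t 11.55 pump xy [  0.72 -43.36] z 215.43 F [ 1.04  0.2  -0.21] yaw 0.0584 tilt [ 1.e-04 -1.e-04 -1.e+00]
time_s: 11.8
eef_pos: [484.7, -63.8, 194.0]
ee_rot: [0.707, -0.707, -0.021, 0.021]
force: [0.2, -1.0, -0.1]
grip_width: 0.002
t 11.8 pump xy [  0.52 -12.49] z 193.96 F [ 0.21 -1.01 -0.11] yaw 0.0586 tilt [-2.e-04  1.e-04 -1.e+00]
origin 250 104
```

View pics/o_s.png

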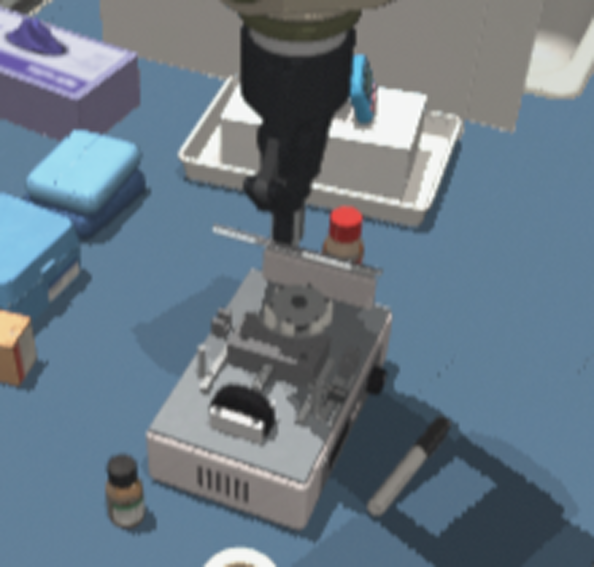

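The guard is coming down (about 0.75 rad, seen edge-on at (300,245)) and the pump has not moved. Continuing.

```bash
python3 -m handwheel '[{"grip":0,"tx":0,"ty":9,"tz":9,"wx":0,"wy":0,"wz":0},{"grip":0,"tx":0,"ty":10,"tz":8,"wx":0,"wy":0,"wz":0},{"grip":0,"tx":0,"ty":11,"tz":6,"wx":0,"wy":0,"wz":0},{"grip":0,"tx":0,"ty":11,"tz":6,"wx":0,"wy":0,"wz":0},{"grip":0,"tx":0,"ty":12,"tz":4,"wx":0,"wy":0,"wz":0},{"grip":0,"tx":0,"ty":12,"tz":3,"wx":0,"wy":0,"wz":0}]'; python3 look.py;  python3 -m handwheel '[{"grip":0,"tx":0,"ty":8,"tz":2,"wx":0,"wy":0,"wz":0},{"grip":0,"tx":0,"ty":6,"tz":1,"wx":0,"wy":0,"wz":0},{"grip":0,"tx":0,"ty":4,"tz":0,"wx":0,"wy":0,"wz":0}]';python3 look.py 
```

```text
time_s: 12.4
eef_pos: [482.8, -28.7, 129.0]
ee_rot: [-0.707, 0.707, 0.021, -0.02]
force: [1.1, 0.2, 0.6]
grip_width: 0.0
t 12.4 pump xy [ 0.53 22.72] z 129.02 F [1.07 0.18 0.59] yaw 0.0579 tilt [ 5.e-04  0.e+00 -1.e+00]
time_s: 12.65
eef_pos: [482.5, -26.0, 111.2]
ee_rot: [0.707, -0.707, -0.02, 0.021]
force: [0.6, -0.0, 0.3]
grip_width: 0.001
t 12.65 pump xy [ 0.36 25.41] z 111.17 F [ 0.59 -0.01  0.32] yaw 0.0581 tilt [-5.e-04  2.e-04 -1.e+00]
```

```bash
python3 -m handwheel '[{"grip":0,"tx":0,"ty":2,"tz":0,"wx":0,"wy":0,"wz":0},{"grip":0,"tx":0,"ty":2,"tz":0,"wx":0,"wy":0,"wz":0},{"grip":0,"tx":0,"ty":0,"tz":0,"wx":0,"wy":0,"wz":0}]'; python3 -m handwheel '[{"grip":0,"tx":0,"ty":1,"tz":0,"wx":0,"wy":0,"wz":0},{"grip":0,"tx":0,"ty":0,"tz":0,"wx":0,"wy":0,"wz":0}]'; python3 look.py 
```

```text
time_s: 12.9
eef_pos: [482.7, -26.3, 107.8]
ee_rot: [-0.707, 0.707, 0.021, -0.02]
force: [0.0, 0.8, -0.9]
grip_width: -0.001
time_s: 13.07
eef_pos: [482.8, -26.3, 107.0]
ee_rot: [-0.707, 0.707, 0.021, -0.02]
force: [0.2, -0.4, -0.7]
grip_width: -0.002
t 13.0667 pump xy [ 0.67 25.08] z 107.03 F [ 0.24 -0.44 -0.7 ] yaw 0.0581 tilt [ 8.e-04 -2.e-04 -1.e+00]
```

```bash
python3 -m handwheel '[{"grip":0,"tx":0,"ty":1,"tz":0,"wx":0,"wy":0,"wz":0},{"grip":0,"tx":0,"ty":0,"tz":0,"wx":0,"wy":0,"wz":0}]';python3 -m handwheel '[{"grip":0,"tx":0,"ty":0.7,"tz":0,"wx":0,"wy":0,"wz":0},{"grip":0,"tx":0,"ty":0,"tz":0,"wx":0,"wy":0,"wz":0}]'; python3 look.py p
```

```text
time_s: 13.23
eef_pos: [482.9, -26.3, 106.8]
ee_rot: [-0.707, 0.707, 0.021, -0.02]
force: [-1.9, 0.7, 9.3]
grip_width: -0.001
time_s: 13.4
eef_pos: [483.0, -26.3, 106.6]
ee_rot: [-0.707, 0.707, 0.021, -0.02]
force: [-4.9, 1.2, 14.4]
grip_width: 0.001
t 13.4 pump xy [ 0.83 25.07] z 106.64 F [-4.87  1.19 14.36] yaw 0.0583 tilt [ 1.4e-03 -6.0e-04 -1.0e+00]
origin 209 118
```

View pics/p_w.png

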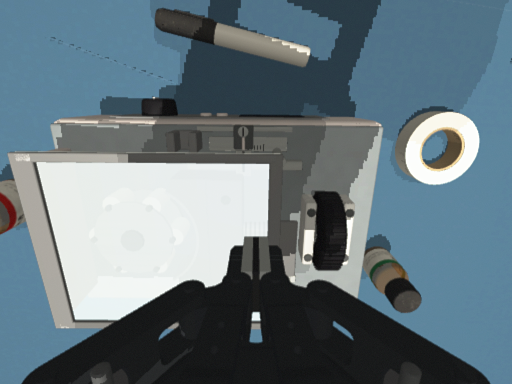

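The guard is level over the rotor and shoe and against its stop (14 N reaction). I'll lift off and check everything.

```bash
python3 -m handwheel '[{"grip":0,"tx":0,"ty":-8,"tz":0,"wx":0,"wy":0,"wz":0},{"grip":0,"tx":0,"ty":-10,"tz":0,"wx":0,"wy":0,"wz":0},{"grip":0,"tx":0,"ty":0,"tz":-4,"wx":0,"wy":0,"wz":0},{"grip":0,"tx":0,"ty":0,"tz":-4,"wx":0,"wy":0,"wz":0},{"grip":0,"tx":0,"ty":0,"tz":0,"wx":0,"wy":0,"wz":0},{"grip":0,"tx":0,"ty":0,"tz":0,"wx":0,"wy":0,"wz":0}]';python3 look.py q
```

```text
time_s: 13.95
eef_pos: [482.9, -34.4, 122.7]
ee_rot: [0.707, -0.707, -0.02, 0.021]
force: [-0.3, 0.6, 0.5]
grip_width: -0.001
t 13.95 pump xy [ 0.28 16.99] z 122.72 F [-0.25  0.6   0.51] yaw 0.0576 tilt [-7.e-04  2.e-04 -1.e+00]
origin 221 115
```

View pics/q_g.png

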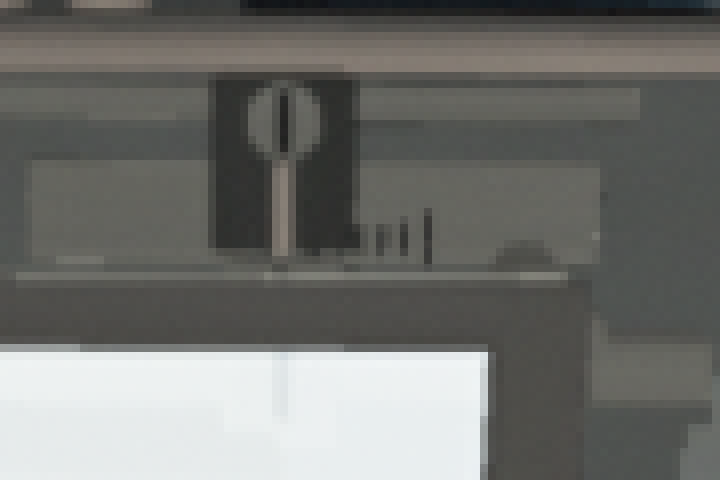

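View pics/q_w.png

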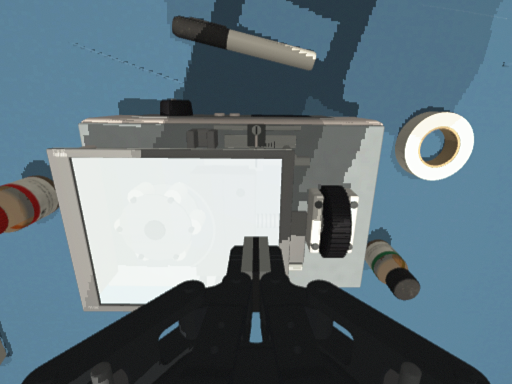

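The index line shows faintly through the guard at crop x≈281, with the white line at x≈283, so they still line up. I'll retreat upward and take a final check from the fixed cameras.

```bash
python3 -m handwheel '[{"grip":0,"tx":0,"ty":-25,"tz":0,"wx":0,"wy":0,"wz":0},{"grip":0,"tx":-10,"ty":-35,"tz":20,"wx":0,"wy":0,"wz":0},{"grip":0,"tx":-10,"ty":-25,"tz":35,"wx":0,"wy":0,"wz":0},{"grip":0,"tx":-10,"ty":0,"tz":40,"wx":0,"wy":0,"wz":0},{"grip":0,"tx":-10,"ty":0,"tz":40,"wx":0,"wy":0,"wz":0},{"grip":0,"tx":-10,"ty":0,"tz":40,"wx":0,"wy":0,"wz":0},{"grip":0,"tx":-10,"ty":0,"tz":30,"wx":0,"wy":0,"wz":0},{"grip":0,"tx":0,"ty":0,"tz":0,"wx":0,"wy":0,"wz":0},{"grip":0,"tx":0,"ty":0,"tz":0,"wx":0,"wy":0,"wz":0}]';python3 - <<'E'
from rig import eyes
from h import *
import cv2
t=eyes.capture("top");s=eyes.capture("scene")
a=cv2.imread("pics/a_top.png")[170:290,210:410]
b=t["pixels"][170:290,210:410,::-1]
cv2.imwrite("pics/z.png",cv2.resize(np.vstack([a,b]),None,fx=2.5,fy=2.5,interpolation=cv2.INTER_CUBIC))
cv2.imwrite("pics/z_s.png",cv2.resize(s["pixels"][50:260,180:400,::-1],None,fx=2.7,fy=2.7,interpolation=cv2.INTER_CUBIC))
E
```

```text
time_s: 14.75
eef_pos: [411.3, 166.1, 206.5]
ee_rot: [-0.707, 0.707, 0.022, -0.022]
force: [0.2, -0.0, 1.4]
grip_width: -0.001
```

View pics/z.png

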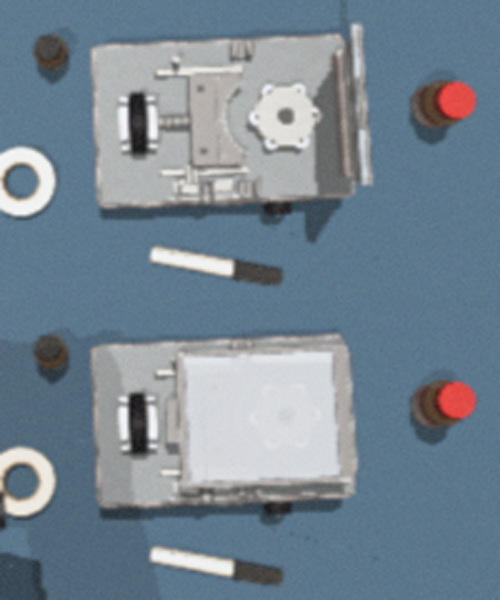

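View pics/z_s.png

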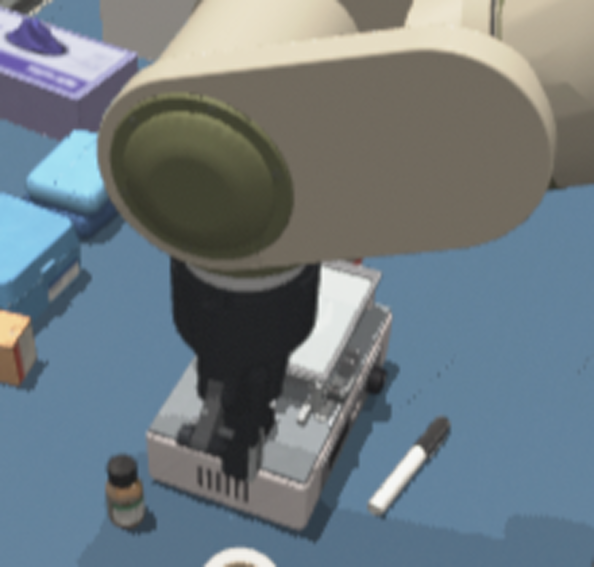

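The before and after top views show the pump, bottles, tape and pen in the same places, and the guard flat over the rotor. The robot is touching nothing, so I'm handing in.

```bash
python3 -c "
from rig import ctrl
print(ctrl.finish_job())"
```

```text
the job is handed in; nothing more can be done
None
```

The pump is set and the guard is shut. I handed the job in at about 15 s of robot time.

**Wheel:** I rolled it with the closed fingertips: four strokes of about 24–29 mm, then one correction of about 4 mm. Viewed from straight above before the guard was shut, the index line and the gauge line agreed within about 0.02 mm by sub-pixel fit, though the camera calibration is good only to about 2 mm.

**Guard:** I pushed it down from behind along its arc until it met its stop, with about 14 N pressing at the end and the fingertip at z = 106.6 mm. It stayed level after I lifted off.

**Final checks:**
- The index line, seen faintly through the shut guard, still met the gauge line to within about 0.2 mm. This was by eye and coarser than the first measurement.
- Top views before and after show the pump, bottles, tape and pen where they stood.
- The wrist force read near zero (about 1 N, which is noise level) and the arm was clear of everything when I handed in.
- No check failed or disagreed. One early move command was refused for missing keys; the arm did not move, and I resent it complete.

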